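# Snug the wrench on the clamp nut, swing the clamp open, lift off the plate

### The job

The adjustable wrench lies slack around the brass clamp nut: roll its worm until the jaws are snug on the nut, and only then turn the nut anticlockwise with the wrench, never pushing the clamp itself, until its red toe is well clear of the aluminium jig plate. Then lift the plate by its black handle straight up off its two dowels, keeping it level, and lay it gently, right way up, in the middle of the green mat. Leave the wrench lying on the nut and the toe swung clear, and do not disturb the other things on the bench.

Things in the scene. Friction and masses are not known exactly. Their poses are not given: they have to be found in the camera images.
- fixture: Bolted-down fixture. Origin on the table exactly below the clamp nut's vertical axis; its own axes used here. Steel deck, top 52 mm high, x -110..110, y -135..-30 mm, carries the wrench. Low ledge, top 30 mm high, x -75..75, y 58..150 mm, carries the plate on two 10 mm brass dowels (tips 52 mm high) at x +-45, y 100 mm. Blue base 230 x 295 x 14 mm.
- clamp: The clamp: one piece turning on the fixture's vertical axis (0 to 1.5 rad): round flange (radius 26 mm, top 52 mm high), red toe, brass nut. Origin as the fixture's; its yaw less the fixture's is the clamp angle, growing anticlockwise seen from above. At 0 (starts 0 to 0.1) the toe points to the fixture's +y, over the plate; it leaves the plate at about 0.9. Stiff (0.25 N m), stays where left.
- nut (a point): Centre of the brass hexagon nut, 61 mm above the table; 32 mm across flats, 37 mm over corners, from 52 to 70 mm height (stud end on top to 74 mm). With the clamp at angle a two of its flats face 160 degrees + a, and the opposite way, anticlockwise from the fixture's +x; the others follow every 60 degrees.
- toe (a point): Tip of the red clamp toe, on its top face (52 mm high), 75 mm from the nut's axis. The toe is 22 mm wide, 9.5 mm thick; at clamp angle 0 it overlaps the plate's near edge by 17 mm, 2.5 mm above it.
- wrench: Loose adjustable wrench, 0.5 kg, 185 mm long, lying flat on the deck around the nut, slack and up to 0.15 rad askew to its flats; oily, it squares itself as the jaws close firmly. Origin under its nut seat; +x points out of the jaws' mouth, +z up. Head 16 mm thick; fixed jaw's face at y +16.3 mm, throat at x -20.5 mm.
- jaw (a joint): Travel of the moving jaw (m) from fully open. Opening between the jaws = 0.042 minus this; snug and square on the nut at 0.010, jammed askew below 0.009. Starts between 0 and 0.003, wider than the nut's corners. Driven only by the worm, 1.5 mm per rad; the jaw does not push the worm back under ordinary loads.
- seat (a point): Middle of the wrench's nut seat, 8 mm above its origin.
- worm (a joint): Turn of the knurled worm (rad), grows as the jaws close: its top then moves towards the wrench's own +x (towards the nut).
- worm_top (a point): Highest point of the worm at mid length, 75 mm above the table, 7 mm above the flat of the wrench's head; at (-43, 0, 23) mm in the wrench's frame. The worm is a knurled roller, radius 11 mm, 22 mm long, axis along the wrench's y, rim drag 4 N: a fingertip pressed on it with 6 to 15 N and drawn along the wrench's +x rolls it. 40 to 75 mm of rim travel close it, so several strokes.
- wrench_end (a point): Point on the middle of the red handle, 150 mm from the wrench's origin, 7 mm above its underside. The handle, 24 mm wide, 14 mm thick, runs from 67 to 165 mm from the origin, in the direction (-0.966, +0.259) of the wrench's x, y. Pushed sideways here, 2 to 5 N turns the nut.
- plate: Loose aluminium jig plate 120 (x) x 84 (y) x 10 mm, 0.3 to 0.4 kg, origin under its centre, two through holes 11 mm at x +-45 mm on the dowels. It lies on the ledge, its underside 30 mm above the table: it must rise 22 mm to leave the dowels.
- plate_grip (a point): Middle of the plate's black bridge handle: a bar along the plate's x, 62 mm long, 14 mm wide (y), from 32 to 44 mm above the plate's underside (this point at 38 mm).
- mat: Green mat with a black rim, fixed, 190 (x) x 160 (y) mm, top 4 mm above the table; origin at the table under its centre.
- hammer: Bystander: a loose hammer.
- screwdriver: Bystander: a loose screwdriver.
- grease_jar: Bystander: a jar, radius 34 mm, 85 mm high.
- spray: Bystander: a spray can, 170 mm high.
- bearing: Bystander: a steel bearing ring, 72 mm across, 18 mm high.
- roller: Bystander: an upright steel roller, 44 mm across, 70 mm high.
Mind the look-alikes: they are no part of the job. What is shaped like the plate but blue or purple is not meant.

How it is judged:
By the outcome, as a careful person would: the job done as asked, in the order asked, and still so for the second after the job is handed in, with the robot touching nothing.
It also fails if it takes over 72 s, if anything falls off the work surface, if the arm or the gripper's body presses on something with over 40 N, if the wrist force passes 120 N, or if a joint passes its speed limit or range.

### The arm

A 6-joint arm with a two-finger parallel gripper is mounted at the origin on the work surface. World frame = base frame: x ahead of the robot, y to its left, z up, the work surface at z = 0. Lengths are in m, angles in degrees, forces in N, time in s.
With the tool pointing down it reaches from about 0.25 to 0.775 m from the base axis. Payload 8.9 kg.
Tool frame: the origin (TCP) lies midway between the tips of the shut fingers; the grasp point (between the pads) lies 19 mm behind it (robot.pinch_z is the distance from the TCP to the grasp point, in m); z points along the fingers, x is the direction in which the jaws open and shut, and the axes are right-handed (so a half turn about z gives the same grasp; the last joint's range is limited). The gripper opens to 85 mm and grips with 20 to 120 N. Pads are 22 mm wide; open, the fingers measure 114 mm over their backs; the gripper's body (76 mm by 85 mm) begins 54 mm behind the grasp point. The pads swing forward as they close: fully open they stand 13 mm farther back than shut.
Start: joints at [63.982, 16.656, -8.789, 64.555, 0, 82.019], TCP at [0.163, 0.499, 0.231] pointing down, gripper open.
Joint ranges: [-144.48, 144.48], [-52.06, 99.96], [-74.48, 78.29], [-112.23, 115.85], [-86.99, 84.42], [-180, 180]. Speed limits (degrees/s): [127.2, 127.2, 159.86, 180, 180, 180].

### API

Orientations are given as a 3x3 rotation matrix whose columns are the frame's x, y, z axes.
In Python, from cell import get_obs, eyes, job_done, robot gives the robot as it stands.
- The arm moves only by the tool move_arm, never from a script. Its argument "increments" is a list that holds one entry, the list of rows, each a list of 4 numbers: the shift along the world's x, y, z in m, then the turn about the world's z in degrees. A call has 1 to 5 rows; each row shifts and turns the commanded pose from where the row before left it; what a row does not reach is not made up. A row lasts 1/10 s, in which the tool goes at most 50 mm and 8.59 degrees, less where a joint would pass 70% of its speed; a pose out of reach is approached as far as the arm can. A call is refused whole if a number of a shift passes 0.05 or a number of a turn 8.59, either way. A call with a gripper value outside its range is refused whole. "grip" is the opening, from 0 (shut) to 1 (fully open), set as the call begins (left out, the last holds). The fingers move at their own pace and stop on an object; "squeeze" is the grip in N (left out, the last holds). Time passes only in rows, so rows that do not move let the fingers close. It gives the time, the measured TCP pose, the force and the opening at its end, in the units of the state.
- get_obs(): the state, without advancing time (a new reading comes with each control period).
- eyes.get_image(name): name is "scene" or "top" or "wrist"; returns (picture, depth): 480x640x3 uint8, blue, green, red; 480x640 float32, m along the optical axis (not along the pixel's ray), 0 where there is no reading.
- eyes.calibration(name): a dict with "K" (3x3 intrinsics, pixels), "camera_from_world" (4x4, takes a point from world to camera coordinates). Camera axes: x right, y down, z forward; pixel columns grow to the right and rows downward; lengths in m; the calibration is good to about 2 mm. A picture is of the moment at which its call begins: read the wrist's pose just before it. calibration takes no time and is no camera call; for the wrist camera it gives the pose at the moment of the call.
- job_done(): hands the job in, once; it reports no verdict.
The state is a dict: "time_s": time; "joint_pos": joint angles; "joint_velocities": joint speeds; "joint_efforts": joint torques, N m; "position": TCP position; "orientation": TCP orientation; "ft_force": force on the tool from outside, world axes, zero at the start; "torque": the same for the moment, N m; "finger_gap": finger opening in m.
Only numpy, scipy, OpenCV 4.12 (cv2) and the standard library are available. Lean on these libraries where they do the work, as an engineer would, in place of code of your own. Each camera call takes 0.05 s, during which the arm holds its last target.

## Working session

There is one attempt and no reset: what is moved stays moved. The work goes in short steps, Python scripts to look and compute and a tool call to move; the robot and the scene stay as the last step left them, time stands still between calls to the robot, and variables do not carry over. Pictures are saved under pics/ and viewed, and the job is handed in when it is done.

Besides the shell and the picture viewer there is one more tool, called as name([rows], argument=value, ...), one row to a line, values as JSON. move_arm: Moves the arm, as the interface text tells. Its arguments: {"type":"object","properties":{"increments":{"type":"array","items":{"type":"array","items":{"type":"array","items":{"type":"number"}}}},"grip":{"type":"number"},"squeeze":{"type":"number"}},"required":["increments"]}

```bash
ls; mkdir -p pics; python3 - <<'E'
from cell import get_obs, eyes, job_done, robot
import cv2,numpy as np
o=get_obs()
for k,v in o.items(): print(k,np.round(v,3).tolist())
for n in ["scene","top"]:
    p,d=eyes.get_image(n); cv2.imwrite(f"pics/{n}0.png",p); np.save(f"pics/{n}0.npy",d)
    c=eyes.calibration(n); print(n,np.round(c["K"],1).tolist(),np.round(c["camera_from_world"],3).tolist())
E
```

```text
pics
time_s 0.0
joint_pos [63.982, 16.688, -8.832, 64.556, 0.002, 82.018]
joint_velocities [-0.037, -0.01, -0.018, -0.013, -0.03, 0.017]
joint_efforts [0.001, -53.714, 33.137, 0.016, -0.0, 0.0]
position [0.162, 0.499, 0.231]
orientation [[0.31, 0.951, -0.001], [0.951, -0.31, -0.001], [-0.001, -0.0, -1.0]]
ft_force [0.776, 0.703, 0.369]
torque [0.038, 0.048, -0.07]
finger_gap 0.086
scene [[489.8, 0.0, 314.1], [0.0, 489.8, 241.0], [0.0, 0.0, 1.0]] [[-0.269, 0.963, 0.021, 0.083], [0.626, 0.192, -0.756, -0.283], [-0.732, -0.191, -0.654, 1.57], [0.0, 0.0, 0.0, 1.0]]
top [[481.9, 0.0, 322.6], [0.0, 481.9, 238.6], [0.0, 0.0, 1.0]] [[0.021, -1.0, 0.012, 0.043], [-0.991, -0.022, -0.133, 0.517], [0.133, -0.009, -0.991, 1.375], [0.0, 0.0, 0.0, 1.0]]
```

View pics/scene0.png

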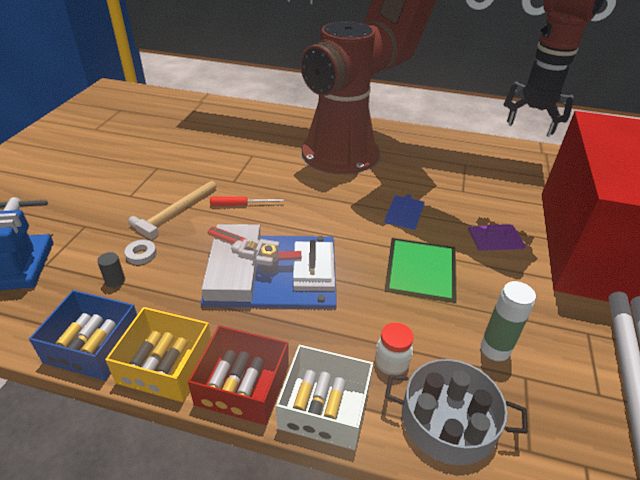

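View pics/top0.png

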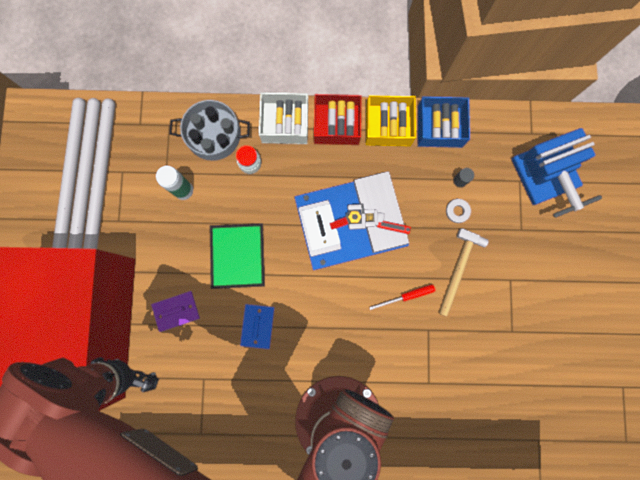

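```bash
cat > h.py <<'E'
import numpy as np,cv2
from cell import get_obs, eyes, job_done, robot
def w2p(c,P):
    P=np.atleast_2d(P); T=c["camera_from_world"]; q=P@T[:3,:3].T+T[:3,3]; u=q@np.array(c["K"]).T
    return u[:,:2]/u[:,2:]
def p2w(c,uv,z):
    uv=np.atleast_2d(uv).astype(float); T=np.array(c["camera_from_world"]); R=T[:3,:3]; t=T[:3,3]
    o=-R.T@t; d=np.c_[uv,np.ones(len(uv))]@np.linalg.inv(c["K"]).T@R
    s=(z-o[2])/d[:,2]; return o+d*s[:,None]
def shot(n,name):
    p,d=eyes.get_image(n); cv2.imwrite(f"pics/{name}.png",p); np.save(f"pics/{name}.npy",d); return p,d
def st():
    o=get_obs(); print("t",round(o["time_s"],2),"pos",np.round(o["position"],4).tolist(),"yaw x-axis",round(np.degrees(np.arctan2(o["orientation"][1][0],o["orientation"][0][0])),2),"F",np.round(o["ft_force"],1).tolist(),"gap",round(float(o["finger_gap"]),4)); return o
E
python3 - <<'E'
from h import *
p=cv2.imread("pics/top0.png"); d=np.load("pics/top0.npy"); c=eyes.calibration("top")
cv2.imwrite("pics/t0c.png",cv2.resize(p[160:280,280:430],None,fx=5,fy=5,interpolation=cv2.INTER_CUBIC))
cv2.imwrite("pics/t0m.png",cv2.resize(p[210:360,140:290],None,fx=4,fy=4,interpolation=cv2.INTER_CUBIC))
b,g,r=[p[:,:,i].astype(int) for i in range(3)]
m=((g>150)&(r<90)&(b<120)).astype(np.uint8); n,l,s,ce=cv2.connectedComponentsWithStats(m)
for i in range(1,n):
    if s[i,4]>300:
        k=np.argwhere(l==i)[:,::-1].astype(float); W=p2w(c,k,0.004); rc=cv2.minAreaRect(W[:,:2].astype(np.float32)*1000); print("green",s[i],rc)
m=((b>120)&(r<90)&(g<120)).astype(np.uint8)
n,l,s,ce=cv2.connectedComponentsWithStats(m)
for i in range(1,n):
    if s[i,4]>300:
        k=np.argwhere(l==i)[:,::-1].astype(float); W=p2w(c,k,0.014); rc=cv2.minAreaRect(W[:,:2].astype(np.float32)*1000); print("blue",s[i],rc)
print(p2w(c,[[354,216]],.07))
c=eyes.calibration("wrist"); print(np.round(c["K"],1).tolist(),np.round(c["camera_from_world"],3).tolist())
E
```

```text
green [ 213  227   49   59 2689] ((464.1297302246094, 308.31707763671875), (169.89085388183594, 140.05819702148438), 3.956083297729492)
blue [422  97  48  44 550] ((901.6890869140625, -315.5904541015625), (138.50038146972656, 144.35816955566406), 0.26379433274269104)
blue [535 129  51  26 450] ((839.002197265625, -666.2059936523438), (29.68000602722168, 162.62948608398438), 23.87297248840332)
blue [ 514  148   81   56 1448] ((753.52392578125, -660.6511840820312), (158.4125213623047, 238.51243591308594), 20.63601303100586)
blue [295 182  64  38 852] ((622.156982421875, 39.73035430908203), (97.55773162841797, 182.89971923828125), 15.707250595092773)
blue [ 240  305   34   44 1174] ((259.01519775390625, 239.1447296142578), (83.21612548828125, 118.93860626220703), 85.20091247558594)
[[ 0.57838913 -0.03414092  0.07      ]]
[[358.8, 0.0, 318.2], [0.0, 358.8, 233.6], [0.0, 0.0, 1.0]] [[0.31, 0.951, -0.0, -0.524], [0.905, -0.295, 0.305, -0.039], [0.29, -0.095, -0.952, 0.379], [0.0, 0.0, 0.0, 1.0]]
```

View pics/t0c.png

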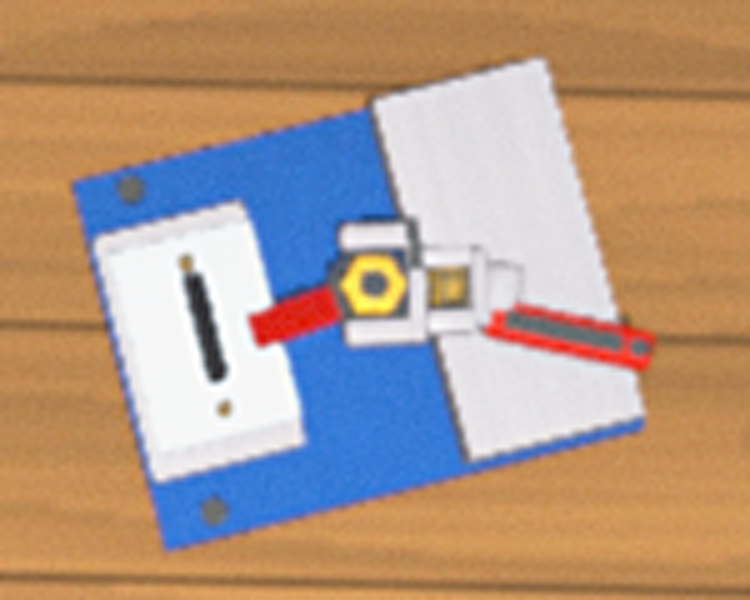

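View pics/t0m.png

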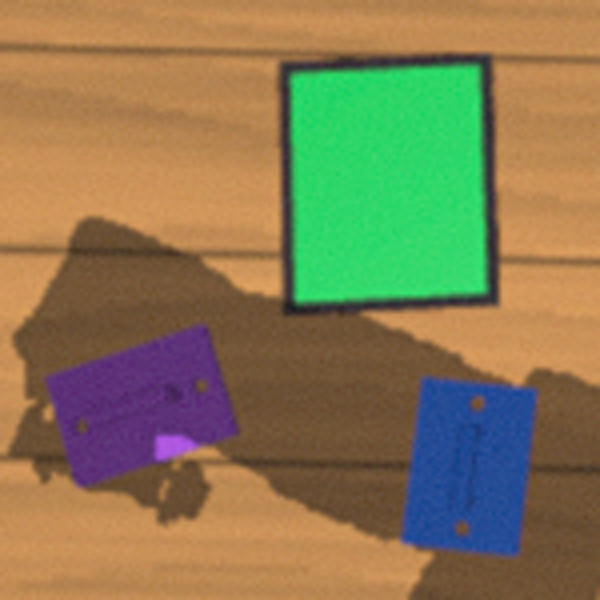

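move_arm([
  [[0.03, -0.037, 0.01, 2], [0.03, -0.037, 0.01, 2], [0.03, -0.037, 0.01, 2], [0.03, -0.037, 0, 2], [0.03, -0.037, 0, 2]],
], grip=0)

```text
time_s: 0.6
position: [0.3134, 0.3127, 0.2615]
orientation: [[0.138, 0.99, 0.0], [0.99, -0.138, 0.0], [0.0, 0.0, -1.0]]
ft_force: [1.7, 0.5, -0.4]
finger_gap: 0.0121
```

move_arm([
  [[0.03, -0.037, 0, 2], [0.03, -0.037, 0, 2], [0.03, -0.037, 0, 2], [0.03, -0.037, 0, 2], [0.03, -0.037, 0, 2]],
])

```text
time_s: 1.1
position: [0.4633, 0.1274, 0.2612]
orientation: [[-0.036, 0.999, -0.0], [0.999, 0.036, 0.0], [0.0, -0.0, -1.0]]
ft_force: [-0.9, 1.0, 0.2]
finger_gap: 0.0002
```

move_arm([
  [[0.03, -0.037, 0, 2], [0.03, -0.037, 0, 0], [0.03, -0.037, 0, 0], [0.03, -0.037, 0, 0], [0, 0, 0, 0]],
])

```text
time_s: 1.6
position: [0.5851, -0.0233, 0.2598]
orientation: [[-0.065, 0.998, -0.0], [0.998, 0.065, -0.001], [-0.001, -0.0, -1.0]]
ft_force: [-0.3, 1.7, -0.7]
finger_gap: -0.0003
```

```bash
python3 - <<'E'
from h import *
st(); shot("wrist","w1"); shot("top","t1")
E
```

```text
t 1.6 pos [0.5851, -0.0233, 0.2598] yaw x-axis 93.71 F [-0.3, 1.7, -0.7] gap -0.0003
```

View pics/w1.png

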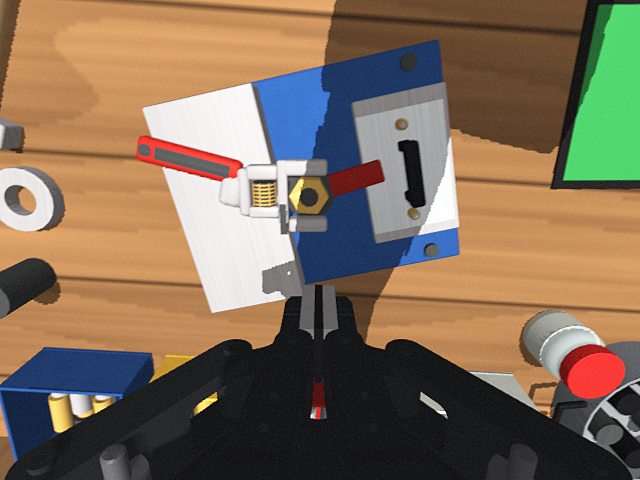

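```bash
python3 - <<'E'
from h import *
p=cv2.imread("pics/w1.png")
cv2.imwrite("pics/w1c.png",cv2.resize(p[120:260,130:330],None,fx=4,fy=4,interpolation=cv2.INTER_CUBIC))
cv2.imwrite("pics/w1d.png",cv2.resize(p[30:270,300:480],None,fx=2.5,fy=2.5,interpolation=cv2.INTER_CUBIC))
E
```

```text
(no output)
```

View pics/w1c.png

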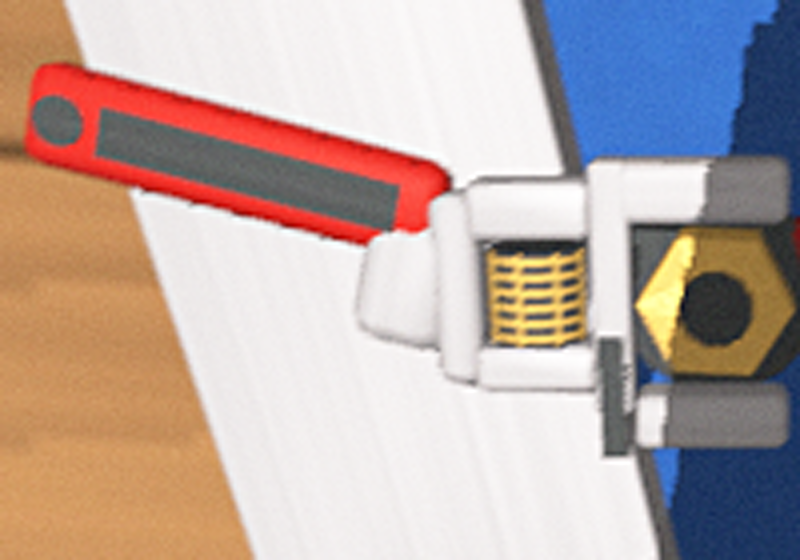

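View pics/w1d.png

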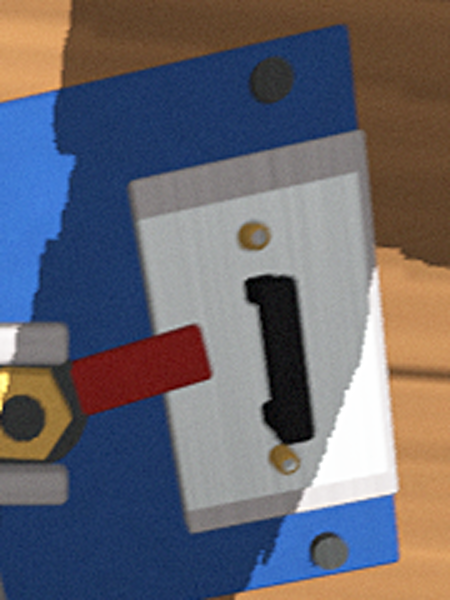

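```bash
python3 - <<'E'
from h import *
c=eyes.calibration("wrist")
P=dict(stud=(309,196.8,.074),worm=(263.75,194.25,.075),hend=(144.5,150.25,.066),d1=(402,124.4,.052),d2=(414.8,213.6,.052),bar=(414,173,.074),b1=(438,40.4,.014),b2=(458.8,254,.014),toe=(382.4,170.4,.052),deck1=(143,107,.052),deck2=(213,312,.052),deck3=(255,83,.052),m1=(130+455/4,120+240/4,.066),h1=(130+100/4,120+131/4,.066),h2=(130+397/4,120+207/4,.066),jawU1=(130+595/4,120+160/4,.068),jawU2=(130+785/4,120+160/4,.068),jU1=(130+640/4,120+224/4,.068),jU2=(130+785/4,120+222/4,.068),jL1=(130+640/4,120+383/4,.068),jL2=(130+785/4,120+385/4,.068))
W={k:p2w(c,v[:2],v[2])[0] for k,v in P.items()}
for k,v in W.items(): print(k,np.round(v*1000,1).tolist())
a=lambda p,q: np.degrees(np.arctan2(*(W[q]-W[p])[[1,0]]))
print("fix yaw dowels",a("d1","d2"), "base",a("b1","b2"),"deck",a("deck1","deck2"),"deckperp",a("deck1","deck3"))
print("dowel dist",np.linalg.norm(W["d1"]-W["d2"]), "stud-dowelmid",np.linalg.norm((W["d1"]+W["d2"])[:2]/2-W["stud"][:2]))
print("toe ang",a("stud","toe"), np.linalg.norm((W["toe"]-W["stud"])[:2]),"handle",a("h1","h2"),"worm->nut",a("worm","stud"),"jaw",a("jU1","jU2"),a("jL1","jL2"),a("jawU1","jawU2"))
print("nut-hend",np.linalg.norm((W["hend"]-W["stud"])[:2]),a("stud","hend"))
n=np.array([-np.sin(np.radians(85+10)),0]); print("opening",np.linalg.norm(W["jU1"]-W["jL1"]))
E
```

```text
stud [573.6, -29.2, 74.0]
worm [573.8, -71.1, 75.0]
hend [542.1, -182.1, 66.0]
d1 [503.8, 53.3, 52.0]
d2 [588.4, 78.0, 52.0]
bar [545.2, 65.1, 74.0]
b1 [424.0, 86.0, 14.0]
b2 [642.0, 147.3, 14.0]
toe [547.5, 40.2, 52.0]
deck1 [504.5, -186.9, 52.0]
deck2 [714.1, -127.3, 52.0]
deck3 [477.2, -84.3, 52.0]
m1 [563.4, -91.3, 66.0]
h1 [543.7, -172.7, 66.0]
h2 [556.6, -104.8, 66.0]
jawU1 [542.5, -59.0, 68.0]
jawU2 [539.6, -15.4, 68.0]
jU1 [556.4, -48.0, 68.0]
jU2 [553.7, -14.4, 68.0]
jL1 [594.6, -46.4, 68.0]
jL2 [592.8, -11.5, 68.0]
fix yaw dowels 16.300516967935827 base 15.714754006932212 deck 15.866479907624234 deckperp 104.94639768665351
dowel dist 0.08807888257191018 stud-dowelmid 0.09871487261194231
toe ang 110.63070871209158 0.0740808278167403 handle 79.26336000390424 worm->nut 90.24591345633948 jaw 94.60853330841911 92.99301901154847 93.82324884427896
nut-hend 0.15614272900123813 -101.65406009515478
opening 0.038235690399422935
```

move_arm([
  [[-0.0055, -0.027, -0.035, 0], [-0.0055, -0.027, -0.05, 0], [0, 0, -0.05, 0], [0, 0, -0.03, 0], [0, 0, -0.006, 0]],
])

```text
time_s: 2.2
position: [0.5688, -0.0677, 0.0933]
orientation: [[-0.07, 0.998, -0.006], [0.998, 0.07, 0.002], [0.002, -0.006, -1.0]]
ft_force: [0.5, 0.2, -0.1]
finger_gap: 0.0
```

move_arm([
  [[0, 0, -0.004, 0], [0, 0, -0.004, 0], [0, 0, -0.002, 0], [0, 0, 0, 0]],
])

```text
time_s: 2.6
position: [0.5729, -0.0694, 0.0875]
orientation: [[-0.069, 0.998, 0.002], [0.998, 0.069, -0.0], [-0.001, 0.002, -1.0]]
ft_force: [0.3, -0.1, -0.8]
finger_gap: -0.0
```

move_arm([
  [[0.001, -0.007, -0.004, 0], [0, 0, -0.004, 0], [0, 0, -0.003, 0], [0, 0, 0, 0]],
])

```text
time_s: 3.0
position: [0.5731, -0.0766, 0.0752]
orientation: [[-0.069, 0.998, -0.0], [0.998, 0.069, -0.0], [-0.0, -0.0, -1.0]]
ft_force: [1.0, 0.8, 0.3]
finger_gap: -0.0001
```

move_arm([
  [[0, 0, -0.002, 0], [0, 0, -0.001, 0], [0, 0, 0, 0]],
])

```text
time_s: 3.3
position: [0.5742, -0.0767, 0.0747]
orientation: [[-0.069, 0.998, 0.003], [0.998, 0.069, -0.001], [-0.001, 0.002, -1.0]]
ft_force: [-4.8, 0.3, 21.1]
finger_gap: -0.0
```

move_arm([
  [[0, 0.0005, 0.0012, 0], [0, 0.004, 0, 0], [0, 0.004, 0, 0], [0, 0.004, 0, 0]],
])

```text
time_s: 3.7
position: [0.5738, -0.0644, 0.0744]
orientation: [[-0.069, 0.998, 0.001], [0.998, 0.069, -0.001], [-0.001, 0.001, -1.0]]
ft_force: [-0.7, 0.2, 0.2]
finger_gap: 0.0001
```

```bash
python3 - <<'E'
from h import *
st(); p,d=shot("wrist","w2"); cv2.imwrite("pics/w2c.png",cv2.resize(p[150:350,180:420],None,fx=3,fy=3))
E
```

```text
t 3.7 pos [0.5738, -0.0644, 0.0744] yaw x-axis 93.94 F [-0.7, 0.2, 0.2] gap 0.0001
```

View pics/w2c.png

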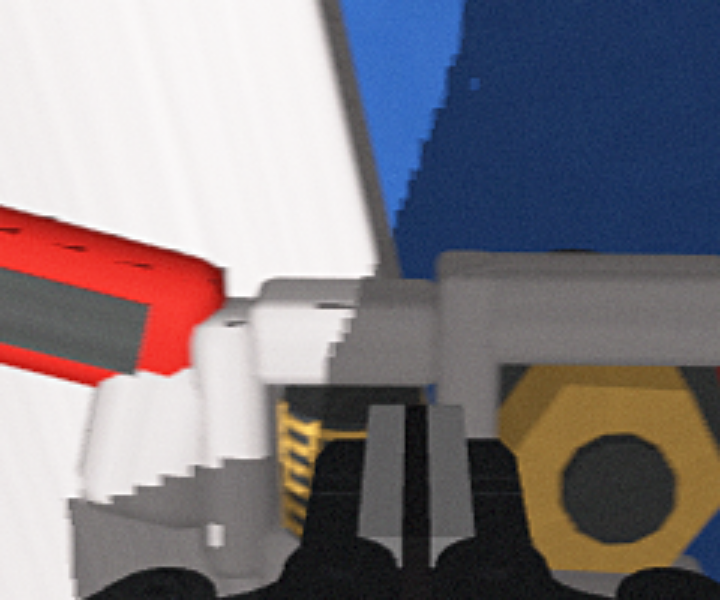

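move_arm([
  [[0, -0.002, 0.005, 0], [0, -0.012, 0, 0], [0, 0, -0.005, 0], [0, 0.001, 0, 0], [0, 0.003, 0, 0]],
])

```text
time_s: 4.25
position: [0.5742, -0.0761, 0.0748]
orientation: [[-0.067, 0.998, 0.002], [0.998, 0.067, -0.003], [-0.003, 0.002, -1.0]]
ft_force: [-2.7, -4.8, 15.2]
finger_gap: -0.0003
```

move_arm([
  [[0, 0.003, 0, 0], [0, 0.003, 0, 0]],
])

```text
time_s: 4.45
position: [0.5739, -0.0698, 0.0747]
orientation: [[-0.068, 0.998, 0.002], [0.998, 0.068, -0.003], [-0.003, 0.001, -1.0]]
ft_force: [-2.8, -4.2, 14.2]
finger_gap: -0.0002
```

move_arm([
  [[0, 0.003, 0, 0], [0, 0.002, 0, 0]],
])

```text
time_s: 4.65
position: [0.5736, -0.0638, 0.074]
orientation: [[-0.068, 0.998, 0.001], [0.998, 0.068, -0.001], [-0.001, 0.001, -1.0]]
ft_force: [0.1, 0.1, 0.1]
finger_gap: -0.0001
```

move_arm([
  [[0, -0.002, 0.005, 0], [0, -0.014, 0, 0], [0, 0, -0.0048, 0], [0, 0.002, 0, 0], [0, 0.003, 0, 0]],
])

```text
time_s: 5.15
position: [0.574, -0.0761, 0.0748]
orientation: [[-0.067, 0.998, 0.002], [0.998, 0.067, -0.003], [-0.003, 0.001, -1.0]]
ft_force: [-3.2, -5.6, 13.5]
finger_gap: -0.0002
```

move_arm([
  [[0, 0.003, 0, 0], [0, 0.003, 0, 0], [0, 0.003, 0, 0]],
])

```text
time_s: 5.45
position: [0.5736, -0.0665, 0.0746]
orientation: [[-0.068, 0.998, 0.001], [0.998, 0.068, -0.002], [-0.002, 0.001, -1.0]]
ft_force: [-1.3, -3.3, 7.2]
finger_gap: -0.0001
```

move_arm([
  [[0, 0.002, 0, 0], [0, -0.002, 0.005, 0], [0, -0.014, 0, 0], [0, 0, -0.0048, 0], [0, 0.002, 0, 0]],
])

```text
time_s: 5.95
position: [0.5741, -0.0794, 0.0748]
orientation: [[-0.067, 0.998, 0.002], [0.998, 0.067, -0.003], [-0.003, 0.002, -1.0]]
ft_force: [-1.8, -4.4, 10.5]
finger_gap: -0.0
```

move_arm([
  [[0, 0.003, 0, 0], [0, 0.003, 0, 0], [0, 0.003, 0, 0]],
])

```text
time_s: 6.25
position: [0.5737, -0.0697, 0.0748]
orientation: [[-0.068, 0.998, 0.001], [0.998, 0.068, -0.003], [-0.003, 0.001, -1.0]]
ft_force: [-3.5, -5.4, 12.1]
finger_gap: 0.0002
```

move_arm([
  [[0, 0.003, 0, 0], [0, 0.002, 0, 0], [0.02, 0, 0.03, 0], [0.03, 0, 0.03, 0], [0, 0, 0.02, 0]],
])

```text
time_s: 6.75
position: [0.6265, -0.0635, 0.1555]
orientation: [[-0.069, 0.998, 0.004], [0.998, 0.069, -0.0], [-0.001, 0.003, -1.0]]
ft_force: [0.3, -0.2, -0.7]
finger_gap: -0.0003
```

```bash
python3 - <<'E'
from h import *
st(); p,d=shot("wrist","w3"); cv2.imwrite("pics/w3c.png",cv2.resize(p[80:320,150:400],None,fx=3,fy=2.5))
E
```

```text
t 6.75 pos [0.6265, -0.0635, 0.1555] yaw x-axis 93.96 F [0.3, -0.2, -0.7] gap -0.0003
```

View pics/w3c.png

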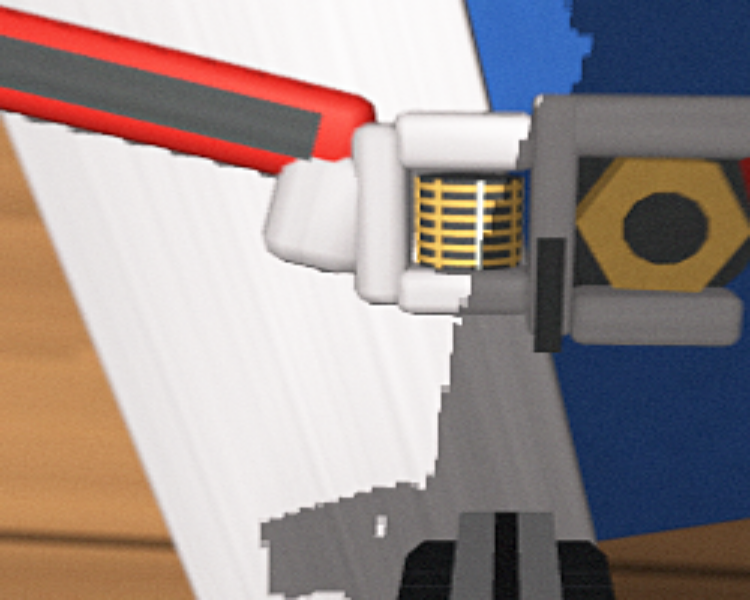

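move_arm([
  [[-0.02, -0.008, -0.02, 0], [-0.02, -0.008, -0.02, 0], [-0.0125, 0, -0.02, 0], [0, 0, -0.015, 0], [0, 0, 0, 0]],
])

```text
time_s: 7.3
position: [0.5685, -0.0787, 0.0767]
orientation: [[-0.068, 0.998, -0.004], [0.998, 0.068, 0.001], [0.002, -0.004, -1.0]]
ft_force: [-0.7, -0.0, -0.2]
finger_gap: -0.0003
```

move_arm([
  [[0.004, 0, 0, 0], [0, 0, 0, 0]],
])

```text
time_s: 7.5
position: [0.5761, -0.0792, 0.0799]
orientation: [[-0.069, 0.998, 0.002], [0.998, 0.069, -0.0], [-0.0, 0.002, -1.0]]
ft_force: [-0.4, 0.6, 0.3]
finger_gap: 0.0001
```

Settled at 0.0799; go down 5.4 mm and stroke.

move_arm([
  [[-0.002, 0, -0.0054, 0], [0, 0.001, 0, 0], [0, 0.003, 0, 0], [0, 0.003, 0, 0]],
])

```text
time_s: 7.9
position: [0.574, -0.0732, 0.0749]
orientation: [[-0.068, 0.998, 0.003], [0.998, 0.069, -0.003], [-0.003, 0.003, -1.0]]
ft_force: [-0.1, -3.9, 6.8]
finger_gap: -0.0003
```

move_arm([
  [[0, 0.003, 0, 0], [0, 0.002, 0, 0]],
])

```text
time_s: 8.1
position: [0.5738, -0.068, 0.0748]
orientation: [[-0.069, 0.998, 0.002], [0.998, 0.069, -0.003], [-0.003, 0.002, -1.0]]
ft_force: [-1.0, -2.8, 6.7]
finger_gap: 0.0002
```

move_arm([
  [[0, 0.002, 0, 0], [0, -0.001, 0.005, 0], [0, -0.014, 0, 0], [0, 0, -0.005, 0], [0, 0.002, 0, 0]],
])

```text
time_s: 8.6
position: [0.5737, -0.0804, 0.0747]
orientation: [[-0.067, 0.998, 0.002], [0.998, 0.067, -0.003], [-0.003, 0.002, -1.0]]
ft_force: [-2.9, -5.3, 13.4]
finger_gap: 0.0002
```

move_arm([
  [[0, 0.003, 0, 0], [0, 0.003, 0, 0]],
])

```text
time_s: 8.8
position: [0.5736, -0.074, 0.0748]
orientation: [[-0.067, 0.998, 0.002], [0.998, 0.067, -0.003], [-0.003, 0.002, -1.0]]
ft_force: [-2.4, -6.3, 13.2]
finger_gap: -0.0002
```

move_arm([
  [[0, 0.003, 0, 0]],
])

```text
time_s: 8.9
position: [0.5736, -0.0712, 0.0748]
orientation: [[-0.067, 0.998, 0.002], [0.998, 0.067, -0.004], [-0.004, 0.002, -1.0]]
ft_force: [-2.1, -7.9, 13.5]
finger_gap: 0.0
```

move_arm([
  [[0, 0.003, 0, 0], [0, 0.002, 0, 0], [0, -0.001, 0.005, 0], [0, -0.014, 0, 0], [0, 0, -0.005, 0]],
])

```text
time_s: 9.4
position: [0.5734, -0.081, 0.0741]
orientation: [[-0.068, 0.998, 0.001], [0.998, 0.068, -0.001], [-0.001, 0.001, -1.0]]
ft_force: [-3.3, -2.7, 40.1]
finger_gap: 0.0001
```

move_arm([
  [[0, 0.003, 0, 0], [0, 0.003, 0, 0]],
])

```text
time_s: 9.6
position: [0.5739, -0.0759, 0.0748]
orientation: [[-0.067, 0.998, 0.002], [0.998, 0.067, -0.005], [-0.005, 0.002, -1.0]]
ft_force: [-2.0, -9.9, 13.2]
finger_gap: -0.0004
```

move_arm([
  [[0, 0.003, 0, 0], [0, 0.002, 0, 0]],
])

```text
time_s: 9.8
position: [0.5743, -0.0704, 0.0748]
orientation: [[-0.067, 0.998, 0.003], [0.998, 0.067, -0.004], [-0.004, 0.003, -1.0]]
ft_force: [-1.0, -8.9, 12.1]
finger_gap: -0.0003
```

move_arm([
  [[0, 0.003, 0, 0], [0.02, 0, 0.03, 0], [0.03, 0, 0.03, 0], [0, 0, 0.02, 0], [0, 0, 0, 0]],
])

```text
time_s: 10.3
position: [0.6248, -0.0657, 0.1558]
orientation: [[-0.069, 0.998, 0.004], [0.998, 0.069, -0.001], [-0.001, 0.004, -1.0]]
ft_force: [0.6, -0.2, 0.3]
finger_gap: -0.0002
```

```bash
python3 - <<'E'
from h import *
st(); p,d=shot("wrist","w4"); cv2.imwrite("pics/w4c.png",cv2.resize(p[80:320,150:400],None,fx=3,fy=2.5))
E
```

```text
t 10.3 pos [0.6248, -0.0657, 0.1558] yaw x-axis 93.94 F [0.6, -0.2, 0.3] gap -0.0002
```

View pics/w4c.png

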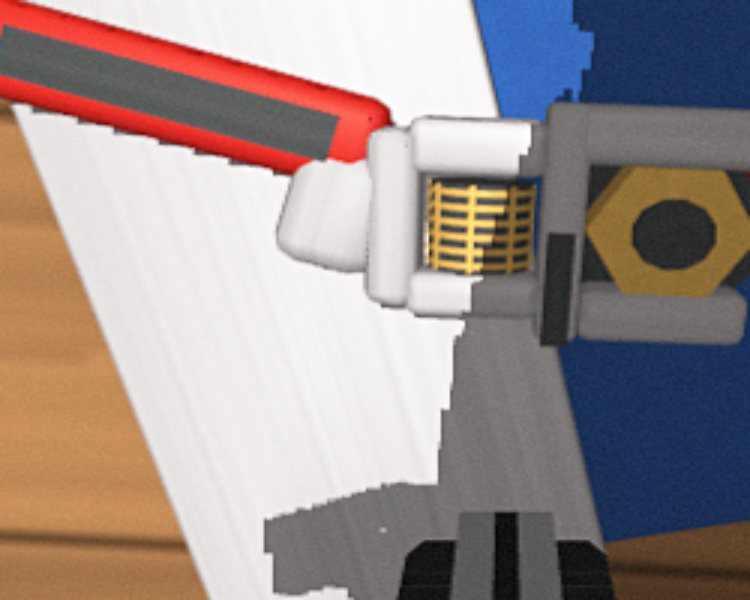

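```bash
python3 - <<'E'
from h import *
c=eyes.calibration("wrist")
p=cv2.imread("pics/w4.png")
cv2.imwrite("pics/w4d.png",cv2.resize(p[110:230,320:420],None,fx=7,fy=5,interpolation=cv2.INTER_CUBIC)[:600])
f=lambda x,y,z:p2w(c,(150+x/3,80+y/2.5),z)[0]
A=lambda a,b:np.degrees(np.arctan2(*(b-a)[[1,0]]))
s1,s2=f(5,27,.066),f(338,115,.066); t1,t2=f(2,65,.066),f(328,157,.066)
print("handle",A(s1,s2),A(t1,t2)); 
w=f(482,228,.075); n=f(674,234,.074); print(w,n,A(w,n))
u1,u2=f(590,165,.068),f(740,165,.068); l1,l2=f(585,289,.068),f(735,289,.068); print(A(u1,u2),A(l1,l2),u1,l1)
print("nut flat top edges", A(f(622,167,.070),f(715,167,.070)),A(f(622,296,.07),f(712,296,.07)))
E
```

```text
handle 76.7786354829947 75.41362846181046
[ 0.57613025 -0.07392853  0.075     ] [ 0.57505178 -0.03448926  0.074     ] 91.56636572010964
93.91166573926569 93.90735946426985 [ 0.56012858 -0.05274814  0.068     ] [ 0.59124866 -0.05093561  0.068     ]
nut flat top edges 93.91159911196108 93.90710525871181
```

View pics/w4.png

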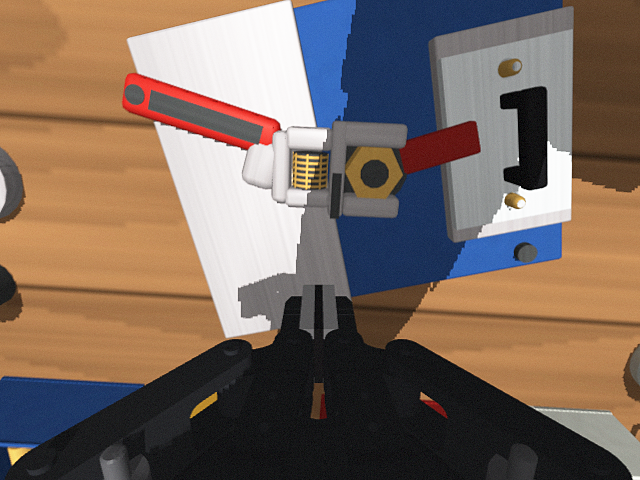

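move_arm([
  [[-0.02, -0.006, -0.02, 0], [-0.02, -0.008, -0.02, 0], [-0.011, 0, -0.02, 0], [0, 0, -0.013, 0], [0, 0, 0, 0]],
])

```text
time_s: 10.85
position: [0.5701, -0.0787, 0.0783]
orientation: [[-0.069, 0.998, -0.004], [0.998, 0.069, 0.001], [0.001, -0.004, -1.0]]
ft_force: [-0.7, 0.1, -0.2]
finger_gap: -0.0001
```

move_arm([
  [[0, 0, 0, 0], [0, 0, 0, 0]],
])

```text
time_s: 11.05
position: [0.5729, -0.0791, 0.0814]
orientation: [[-0.069, 0.998, 0.001], [0.998, 0.069, -0.0], [-0.0, 0.001, -1.0]]
ft_force: [-0.4, 1.0, 0.3]
finger_gap: -0.0002
```

move_arm([
  [[0.001, 0, -0.004, 0], [0, 0, -0.0032, 0], [0, 0.001, 0, 0], [0, 0.003, 0, 0]],
])

```text
time_s: 11.45
position: [0.5741, -0.0767, 0.0748]
orientation: [[-0.068, 0.998, 0.003], [0.998, 0.068, -0.004], [-0.004, 0.002, -1.0]]
ft_force: [-0.1, -6.4, 9.0]
finger_gap: 0.0001
```

move_arm([
  [[0, 0.003, 0, 0], [0, 0.003, 0, 0]],
])

```text
time_s: 11.65
position: [0.5744, -0.0705, 0.0749]
orientation: [[-0.068, 0.998, 0.003], [0.998, 0.068, -0.003], [-0.003, 0.003, -1.0]]
ft_force: [-0.2, -3.6, 8.5]
finger_gap: -0.0001
```

move_arm([
  [[0, 0.002, 0, 0], [0, 0, 0.01, 0]],
])

```text
time_s: 11.85
position: [0.5724, -0.0668, 0.0832]
orientation: [[-0.069, 0.998, -0.001], [0.998, 0.069, 0.0], [0.0, -0.001, -1.0]]
ft_force: [-0.5, -0.2, 0.6]
finger_gap: 0.0
```

move_arm([
  [[0, -0.007, 0, 0], [0, -0.006, 0, 0], [0, 0, -0.004, 0], [0, 0, -0.0062, 0]],
])

```text
time_s: 12.25
position: [0.5731, -0.0805, 0.0736]
orientation: [[-0.068, 0.998, 0.001], [0.998, 0.068, -0.0], [-0.001, 0.001, -1.0]]
ft_force: [-13.8, -4.3, 66.5]
finger_gap: 0.0004
```

move_arm([
  [[0, 0.003, 0, 0]],
])

```text
time_s: 12.35
position: [0.5731, -0.0793, 0.0745]
orientation: [[-0.068, 0.998, 0.001], [0.998, 0.068, -0.004], [-0.005, 0.001, -1.0]]
ft_force: [-6.5, -9.4, 19.4]
finger_gap: -0.0
```

move_arm([
  [[0, 0.003, 0, 0]],
])

```text
time_s: 12.45
position: [0.5731, -0.0766, 0.0746]
orientation: [[-0.067, 0.998, 0.001], [0.998, 0.067, -0.005], [-0.005, 0.001, -1.0]]
ft_force: [-6.3, -12.1, 19.5]
finger_gap: -0.0
```

move_arm([
  [[0, 0.003, 0, 0]],
])

```text
time_s: 12.55
position: [0.5737, -0.0739, 0.0747]
orientation: [[-0.067, 0.998, 0.002], [0.998, 0.067, -0.006], [-0.006, 0.002, -1.0]]
ft_force: [-0.8, -7.4, 15.5]
finger_gap: -0.0004
```

move_arm([
  [[0, 0.003, 0, 0]],
])

```text
time_s: 12.65
position: [0.5743, -0.0706, 0.0748]
orientation: [[-0.067, 0.998, 0.003], [0.998, 0.067, -0.005], [-0.006, 0.003, -1.0]]
ft_force: [-2.1, -10.4, 15.3]
finger_gap: -0.0002
```

move_arm([
  [[0, 0, 0.02, 0], [-0.01, -0.015, 0.015, 0], [-0.03, -0.04, 0, -4], [-0.03, -0.043, 0, -4], [0, 0, 0, -4]],
])

```text
time_s: 13.15
position: [0.5009, -0.1675, 0.1076]
orientation: [[0.147, 0.989, -0.002], [0.989, -0.147, -0.001], [-0.001, -0.002, -1.0]]
ft_force: [0.4, 1.2, -0.0]
finger_gap: 0.0001
```

move_arm([
  [[0, 0, -0.01, -3], [0, 0, -0.01, -3], [0, 0, 0, 0]],
])

```text
time_s: 13.45
position: [0.5029, -0.1635, 0.0866]
orientation: [[0.244, 0.97, -0.003], [0.97, -0.244, 0.001], [0.001, -0.003, -1.0]]
ft_force: [0.1, -0.3, -0.7]
finger_gap: 0.0001
```

```bash
python3 - <<'E'
from h import *
st(); p,d=shot("wrist","w5")
E
```

```text
t 13.45 pos [0.5029, -0.1635, 0.0866] yaw x-axis 75.9 F [0.1, -0.3, -0.7] gap 0.0001
```

View pics/w5.png

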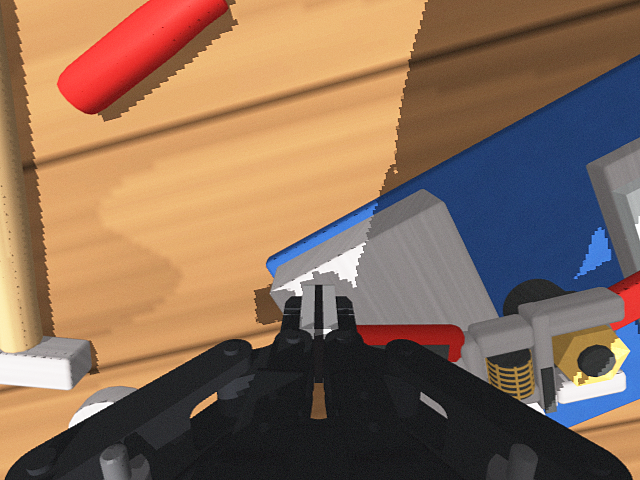

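move_arm([
  [[0, -0.003, -0.01, 0], [0, 0, -0.009, 0], [0, 0, -0.006, 0], [0, 0, -0.002, 0], [0, 0, 0, 0]],
])

```text
time_s: 14.0
position: [0.5038, -0.1668, 0.0609]
orientation: [[0.242, 0.97, -0.001], [0.97, -0.242, 0.0], [0.0, -0.001, -1.0]]
ft_force: [-0.1, -0.2, -0.1]
finger_gap: -0.0
```

```bash
python3 - <<'E'
from h import *
o=st(); n=np.array([.574,-.0305]); p=np.array(o["position"])[:2]; v=p-n
th=np.degrees(np.arctan2(v[1],v[0]));r=np.hypot(*v); print(th,r)
# approach: 1.5deg rows then 3 deg rows
prev=p
for k in range(25):
    t=np.radians(th+3*(k+1)); q=n+(r-0.00015*(k+1))*np.array([np.cos(t),np.sin(t)]); print(k,np.round((q-prev)*1000,1).tolist()); prev=q
E
```

```text
t 14.0 pos [0.5038, -0.1668, 0.0609] yaw x-axis 75.98 F [-0.1, -0.2, -0.1] gap -0.0
-117.2417735024002 0.15325995672415751
0 [7.3, -3.3]
1 [7.4, -3.0]
2 [7.6, -2.6]
3 [7.7, -2.2]
4 [7.8, -1.8]
5 [7.9, -1.3]
6 [7.9, -0.9]
7 [7.9, -0.5]
8 [8.0, -0.1]
9 [7.9, 0.3]
10 [7.9, 0.7]
11 [7.9, 1.2]
12 [7.8, 1.6]
13 [7.7, 2.0]
14 [7.6, 2.4]
15 [7.4, 2.7]
16 [7.2, 3.1]
17 [7.1, 3.5]
18 [6.9, 3.9]
19 [6.7, 4.2]
20 [6.4, 4.6]
21 [6.2, 4.9]
22 [5.9, 5.2]
23 [5.6, 5.5]
24 [5.3, 5.8]
```

move_arm([
  [[0.0073, -0.0033, -0.001, 0], [0.0074, -0.003, -0.001, 0], [0.0076, -0.0026, 0, 3]],
])

```text
time_s: 14.3
position: [0.5269, -0.1763, 0.0594]
orientation: [[0.191, 0.982, -0.0], [0.982, -0.191, -0.0], [-0.0, -0.0, -1.0]]
ft_force: [-2.5, 0.2, 1.3]
finger_gap: 0.0001
```

move_arm([
  [[0.0077, -0.0022, 0, 3], [0.0078, -0.0018, 0, 3], [0.0079, -0.0013, 0, 3], [0.0079, -0.0009, 0, 3]],
])

```text
time_s: 14.7
position: [0.5582, -0.1826, 0.0592]
orientation: [[-0.019, 1.0, -0.001], [1.0, 0.019, -0.001], [-0.001, -0.001, -1.0]]
ft_force: [-3.0, -1.5, -0.2]
finger_gap: 0.0003
```

```bash
python3 - <<'E'
from h import *
st(); p,d=shot("wrist","w6"); p,d=shot("top","t6");cv2.imwrite("pics/t6c.png",cv2.resize(p[160:280,280:430],None,fx=5,fy=5,interpolation=cv2.INTER_CUBIC))
E
```

```text
t 14.7 pos [0.5582, -0.1826, 0.0592] yaw x-axis 91.07 F [-3.0, -1.5, -0.2] gap 0.0003
```

View pics/w6.png

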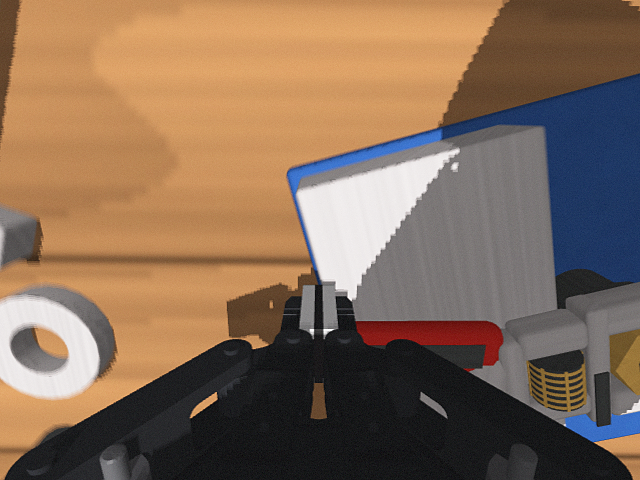

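move_arm([
  [[0.0079, -0.0005, 0, 3], [0.008, -0.0001, 0, 3], [0.0079, 0.0003, 0, 3], [0.0079, 0.0007, 0, 3], [0.0079, 0.0012, 0, 3]],
])

```text
time_s: 15.3
position: [0.5973, -0.1809, 0.0592]
orientation: [[-0.275, 0.961, -0.001], [0.961, 0.275, -0.001], [-0.0, -0.001, -1.0]]
ft_force: [-2.4, -1.5, -0.6]
finger_gap: -0.0005
```

move_arm([
  [[0.0078, 0.0016, 0, 3], [0.0077, 0.002, 0, 3], [0.0076, 0.0024, 0, 3], [0.0074, 0.0027, 0, 3]],
])

```text
time_s: 15.7
position: [0.6279, -0.1722, 0.0592]
orientation: [[-0.469, 0.883, -0.001], [0.883, 0.469, -0.001], [-0.0, -0.001, -1.0]]
ft_force: [-1.9, -2.8, 0.1]
finger_gap: 0.0
```

```bash
python3 - <<'E'
from h import *
st(); p,d=shot("wrist","w7"); p,d=shot("scene","s7");cv2.imwrite("pics/s7c.png",cv2.resize(p[180:320,180:360],None,fx=4,fy=4,interpolation=cv2.INTER_CUBIC))
E
```

```text
t 15.7 pos [0.6279, -0.1722, 0.0592] yaw x-axis 117.97 F [-1.9, -2.8, 0.1] gap 0.0
```

View pics/s7c.png

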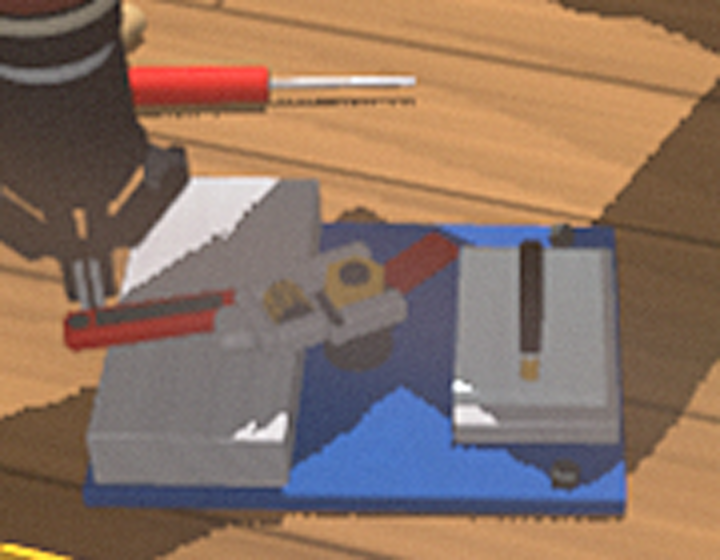

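View pics/w7.png

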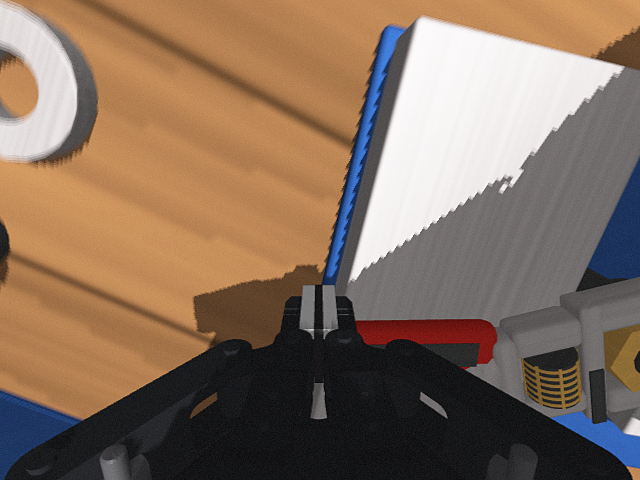

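move_arm([
  [[0.0072, 0.0031, 0, 3], [0.0071, 0.0035, 0, 3], [0.0069, 0.0039, 0, 3], [0.0067, 0.0042, 0, 3], [0.0064, 0.0046, 0, 3]],
])

```text
time_s: 16.3
position: [0.662, -0.153, 0.0593]
orientation: [[-0.681, 0.733, -0.0], [0.733, 0.681, -0.001], [-0.0, -0.001, -1.0]]
ft_force: [-1.2, -2.5, -0.4]
finger_gap: 0.0001
```

move_arm([
  [[0.0062, 0.0049, 0, 3], [0.0059, 0.0052, 0, 3], [0, 0, 0, 0], [-0.006, -0.006, 0, 0], [-0.01, -0.01, 0.01, 0]],
])

```text
time_s: 16.8
position: [0.6566, -0.1582, 0.0683]
orientation: [[-0.754, 0.657, -0.002], [0.657, 0.754, 0.001], [0.002, -0.001, -1.0]]
ft_force: [-0.9, -0.0, -0.5]
finger_gap: 0.0003
```

move_arm([
  [[0, 0, 0.04, 0], [0, 0, 0.04, -6], [-0.02, 0.03, 0.04, -8], [-0.02, 0.035, 0, -8], [0, 0.04, 0, -8]],
])

```text
time_s: 17.3
position: [0.6176, -0.0566, 0.189]
orientation: [[-0.315, 0.949, 0.002], [0.949, 0.315, -0.001], [-0.001, 0.002, -1.0]]
ft_force: [0.7, 0.5, -0.8]
finger_gap: -0.0001
```

```bash
python3 - <<'E'
from h import *
st(); p,d=shot("wrist","w8"); p,d=shot("scene","s8");cv2.imwrite("pics/s8c.png",cv2.resize(p[180:320,180:360],None,fx=4,fy=4,interpolation=cv2.INTER_CUBIC))
E
```

```text
t 17.3 pos [0.6176, -0.0566, 0.189] yaw x-axis 108.38 F [0.7, 0.5, -0.8] gap -0.0001
```

View pics/s8c.png

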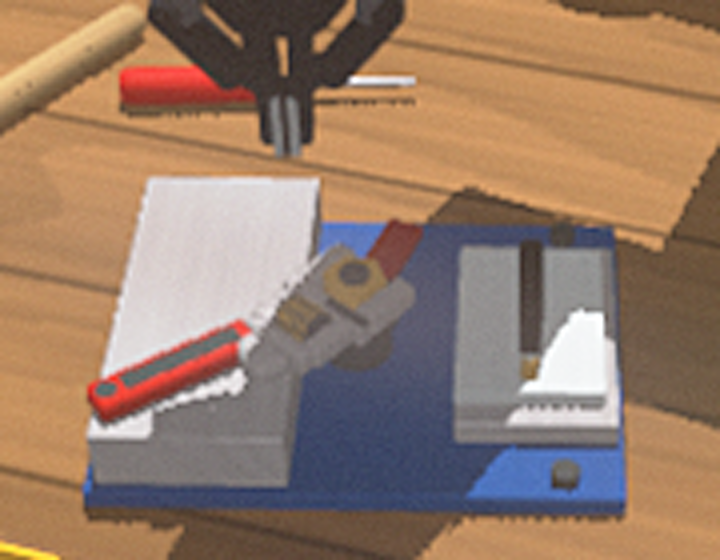

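View pics/w8.png

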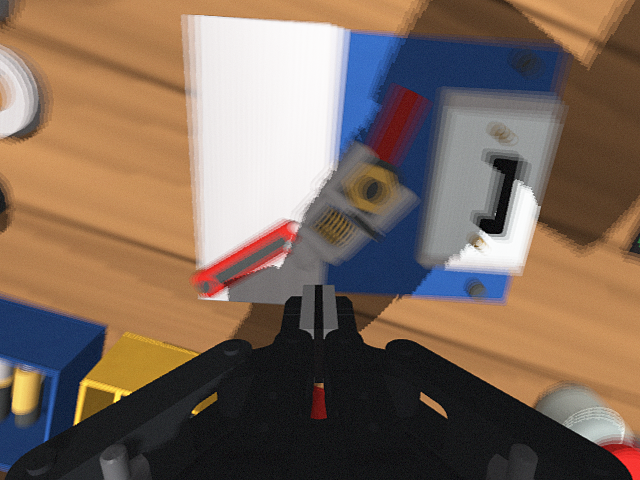

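move_arm([
  [[-0.005, 0.04, 0, -3], [0, 0.04, 0, 0], [0, 0.03, 0, 0], [0, 0, 0, 0], [0, 0, 0, 0]],
], grip=0.6)

```text
time_s: 17.9
position: [0.6145, 0.0537, 0.1869]
orientation: [[-0.276, 0.961, 0.0], [0.961, 0.276, -0.0], [-0.001, 0.0, -1.0]]
ft_force: [-0.6, -1.1, 0.5]
finger_gap: 0.0511
```

```bash
python3 - <<'E'
from h import *
st(); p,d=shot("wrist","w9"); o=st()
E
```

```text
t 17.9 pos [0.6145, 0.0537, 0.1869] yaw x-axis 106.0 F [-0.6, -1.1, 0.5] gap 0.0511
t 17.95 pos [0.6146, 0.0531, 0.1868] yaw x-axis 105.94 F [0.6, -0.6, -0.5] gap 0.0514
```

View pics/w9.png

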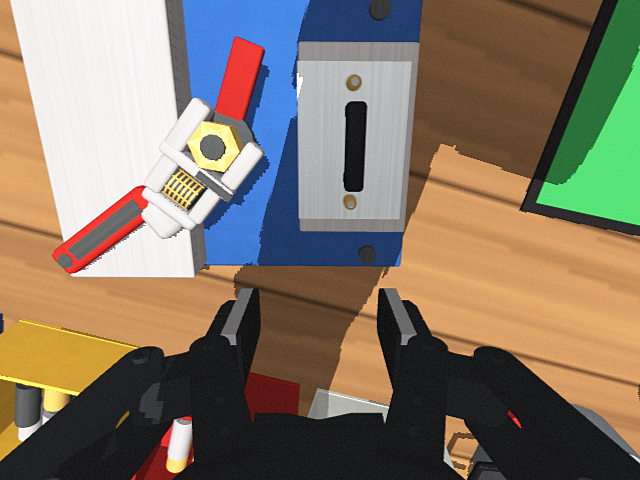

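```bash
python3 - <<'E'
from h import *
c=eyes.calibration("wrist")
for n,u,v,z in [("bar1",356.5,102,.074),("bar2",353.5,190,.074),("barC",355,146,.074),("d1",353.5,82.5,.052),("d2",349.5,201.5,.052),("stud",212,147,.074),("toe",249.5,42,.052),("h1",61,258,.066),("pl1",299,61,.04),("pl2",411,61,.04),("pl3",405,220,.04),("pl4",300,219,.04)]:
    print(n,np.round(p2w(c,(u,v),z)[0]*1000,1))
t=cv2.imread("pics/top0.png"); c=eyes.calibration("top")
b,g,r=[t[:,:,i].astype(int) for i in range(3)]
m=((g>150)&(r<90)&(b<120)).astype(np.uint8); k=np.argwhere(m)[:,::-1].astype(np.float32); k=k[(k[:,0]<300)]
W=p2w(c,k,.004)[:,:2]; print(W.mean(0), cv2.minAreaRect((W*1000).astype(np.float32)))
print("top stud",p2w(c,(280+376/5,160+285/5),.074),"dowels",p2w(c,[(280+185/5,160+262/5),(280+224/5,160+409/5)],.052))
s=cv2.imread("pics/scene0.png"); c=eyes.calibration("scene")
b,g,r=[s[:,:,i].astype(int) for i in range(3)]
m=((g>120)&(r<90)&(b<100)).astype(np.uint8); n,l,q,ce=cv2.connectedComponentsWithStats(m); i=1+np.argmax(q[1:,4]); k=np.argwhere(l==i)[:,::-1].astype(np.float32)
W=p2w(c,k,.004)[:,:2]; print("scene",cv2.minAreaRect((W*1000).astype(np.float32)))
E
```

```text
bar1 [522.   52.7  74. ]
bar2 [579.2  68.8  74. ]
barC [549.6  60.5  74. ]
d1 [508.7  48.6  52. ]
d2 [592.2  71.8  52. ]
stud [577.3 -34.5  74. ]
toe [503.7 -28.4  52. ]
h1 [ 695.  -134.8   66. ]
pl1 [504.5   6.5  40. ]
pl2 [482.   85.4  40. ]
pl3 [596.9 122.9  40. ]
pl4 [620.1  38.3  40. ]
[0.46358704 0.30837759] ((464.12969970703125, 308.3170471191406), (169.89080810546875, 140.05824279785156), 3.956061601638794)
top stud [[ 0.57482758 -0.0373138   0.074     ]] dowels [[0.5898287  0.07234091 0.052     ]
 [0.504148   0.04789681 0.052     ]]
scene ((461.5788879394531, 308.7588806152344), (172.44981384277344, 139.30340576171875), 3.6516783237457275)
```

move_arm([
  [[-0.03, 0.004, -0.03, 0], [-0.03, 0.0045, -0.03, 0], [-0.0065, 0, -0.02, 0], [0, 0, -0.007, 0], [0, 0, 0, 0]],
])

```text
time_s: 18.45
position: [0.5485, 0.0617, 0.0993]
orientation: [[-0.274, 0.962, -0.0], [0.962, 0.274, -0.0], [-0.0, -0.0, -1.0]]
ft_force: [0.8, 0.6, 0.3]
finger_gap: 0.0515
```

move_arm([
  [[0, 0, 0, 0], [0, 0, 0, 0]],
])

```text
time_s: 18.65
position: [0.5497, 0.0626, 0.1005]
orientation: [[-0.275, 0.962, 0.002], [0.962, 0.275, -0.0], [-0.001, 0.002, -1.0]]
ft_force: [1.1, 0.3, 0.2]
finger_gap: 0.0511
```

```bash
python3 - <<'E'
from h import *
st(); p,d=shot("wrist","w10"); o=st()
E
```

```text
t 18.65 pos [0.5497, 0.0626, 0.1005] yaw x-axis 105.93 F [1.1, 0.3, 0.2] gap 0.0511
t 18.7 pos [0.5495, 0.0627, 0.1004] yaw x-axis 105.94 F [0.4, -0.6, 0.9] gap 0.0511
```

View pics/w10.png

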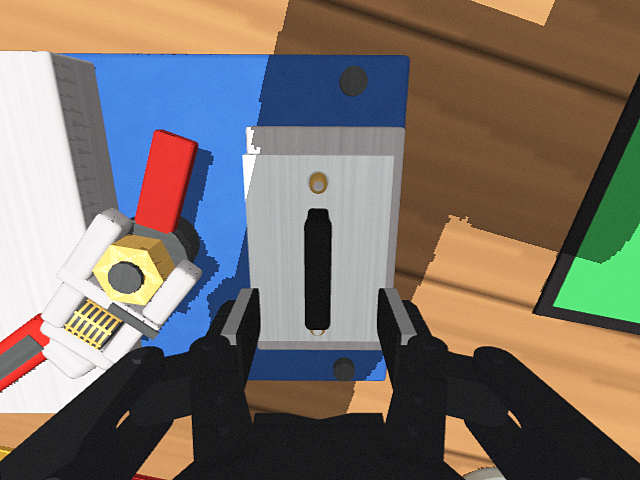

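```bash
python3 - <<'E'
from h import *
c=eyes.calibration("wrist")
print("TCP line proj", w2p(c,[[.5496,.0627,.1004],[.5496,.0627,.074],[.5496,.0627,.049]]))
for n,u,v,z in [("bar1",317,212,.074),("bar2",317.5,327,.074)]: print(n,np.round(p2w(c,(u,v),z)[0]*1000,1))
E
```

```text
TCP line proj [[319.36526629 304.88530286]
 [319.20258278 279.35965145]
 [319.08470484 260.86416346]]
bar1 [515.6  51.9  74. ]
bar2 [576.9  69.6  74. ]
```

move_arm([
  [[-0.003, -0.0012, -0.015, 0], [0, 0, -0.015, 0], [0, 0, -0.012, 0], [0, 0, -0.006, 0], [0, 0, -0.002, 0]],
])

```text
time_s: 19.2
position: [0.5451, 0.0618, 0.049]
orientation: [[-0.275, 0.961, -0.001], [0.961, 0.275, -0.0], [0.0, -0.001, -1.0]]
ft_force: [-0.2, -0.2, -0.5]
finger_gap: 0.0512
```

move_arm([
  [[0, 0, 0, 0], [0, 0, 0, 0]],
], grip=0.45)

```text
time_s: 19.4
position: [0.5456, 0.0618, 0.05]
orientation: [[-0.275, 0.961, 0.001], [0.961, 0.275, 0.0], [-0.0, 0.001, -1.0]]
ft_force: [0.2, 0.1, 0.1]
finger_gap: 0.0381
```

move_arm([
  [[0, 0, 0, 0], [0, 0, 0, 0], [0, 0, 0, 0]],
], grip=0, squeeze=40)

```text
time_s: 19.7
position: [0.5457, 0.0615, 0.05]
orientation: [[-0.275, 0.962, 0.001], [0.962, 0.275, -0.001], [-0.001, 0.001, -1.0]]
ft_force: [-0.2, -2.6, 4.5]
finger_gap: 0.0135
```

move_arm([
  [[0, 0, 0, 0], [0, 0, 0.003, 0], [0, 0, 0.005, 0]],
], squeeze=70)

```text
time_s: 20.0
position: [0.5453, 0.0614, 0.0573]
orientation: [[-0.275, 0.962, 0.0], [0.962, 0.275, -0.001], [-0.001, -0.0, -1.0]]
ft_force: [4.2, -2.8, -5.7]
finger_gap: 0.0128
```

move_arm([
  [[0, 0, 0.007, 0], [0, 0, 0.008, 0], [0, 0, 0.01, 0], [0, 0, 0.01, 0], [0, 0, 0.01, 0]],
])

```text
time_s: 20.5
position: [0.5449, 0.0621, 0.1034]
orientation: [[-0.275, 0.961, -0.0], [0.961, 0.275, 0.0], [0.0, -0.0, -1.0]]
ft_force: [-0.0, -0.0, -3.2]
finger_gap: 0.0126
```

```bash
python3 - <<'E'
from h import *
st(); p,d=shot("scene","s11"); cv2.imwrite("pics/s11c.png",cv2.resize(p[150:320,180:400],None,fx=3.5,fy=3.5,interpolation=cv2.INTER_CUBIC))
E
```

```text
t 20.5 pos [0.5449, 0.0621, 0.1034] yaw x-axis 105.98 F [-0.0, -0.0, -3.2] gap 0.0126
```

View pics/s11c.png

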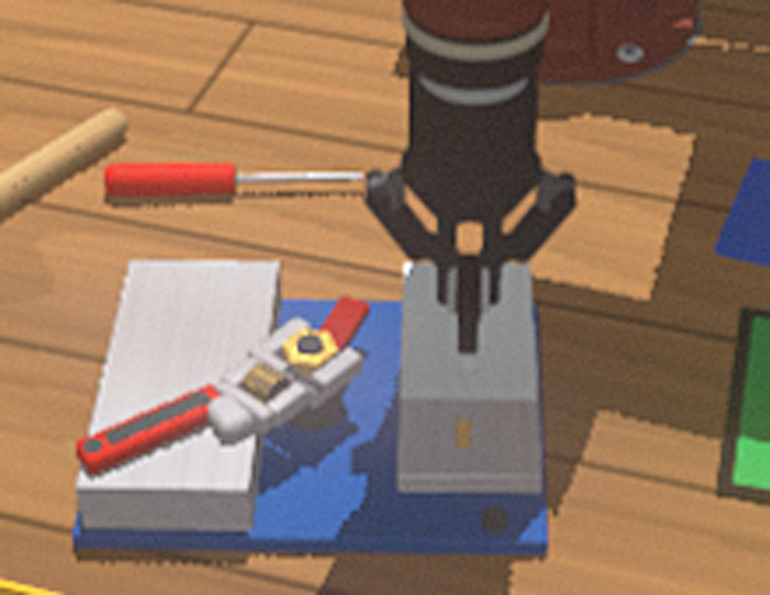

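move_arm([
  [[-0.005, 0.015, 0.005, -1], [-0.01, 0.025, 0.005, -2], [-0.011, 0.033, 0, -2], [-0.011, 0.033, 0, -2], [-0.011, 0.033, 0, -2]],
])

```text
time_s: 21.05
position: [0.4966, 0.202, 0.1128]
orientation: [[-0.12, 0.993, 0.0], [0.993, 0.12, 0.0], [0.0, 0.0, -1.0]]
ft_force: [1.5, -0.5, -3.5]
finger_gap: 0.0127
```

move_arm([
  [[-0.011, 0.033, 0, -2], [-0.011, 0.033, 0, -1], [-0.008, 0.025, 0, 0], [-0.005, 0.0165, 0, 0], [0, 0, 0, 0]],
])

```text
time_s: 21.55
position: [0.4613, 0.3103, 0.1126]
orientation: [[-0.072, 0.997, -0.0], [0.997, 0.072, 0.001], [0.001, -0.0, -1.0]]
ft_force: [0.2, -0.8, -3.8]
finger_gap: 0.0125
```

move_arm([
  [[0, 0, -0.02, 0], [0, 0, -0.02, 0], [0, 0, -0.01, 0], [0, 0, 0, 0], [0, 0, 0, 0]],
])

```text
time_s: 22.05
position: [0.4625, 0.3081, 0.063]
orientation: [[-0.069, 0.998, 0.0], [0.998, 0.069, 0.0], [0.0, 0.0, -1.0]]
ft_force: [0.3, -0.1, -2.5]
finger_gap: 0.0124
```

```bash
python3 - <<'E'
from h import *
st(); p,d=shot("wrist","w12"); p,d=shot("scene","s12"); cv2.imwrite("pics/s12c.png",cv2.resize(p[180:320,340:520],None,fx=4,fy=4,interpolation=cv2.INTER_CUBIC)); p,d=shot("top","t12"); st()
E
```

```text
t 22.05 pos [0.4625, 0.3081, 0.063] yaw x-axis 93.94 F [0.3, -0.1, -2.5] gap 0.0124
t 22.2 pos [0.4629, 0.3085, 0.0634] yaw x-axis 93.95 F [-0.2, -0.6, -3.2] gap 0.0123
```

View pics/s12c.png

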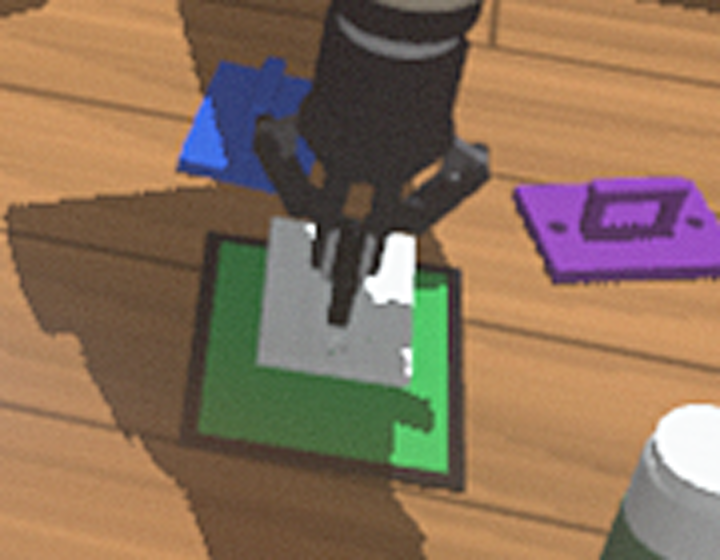

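View pics/w12.png

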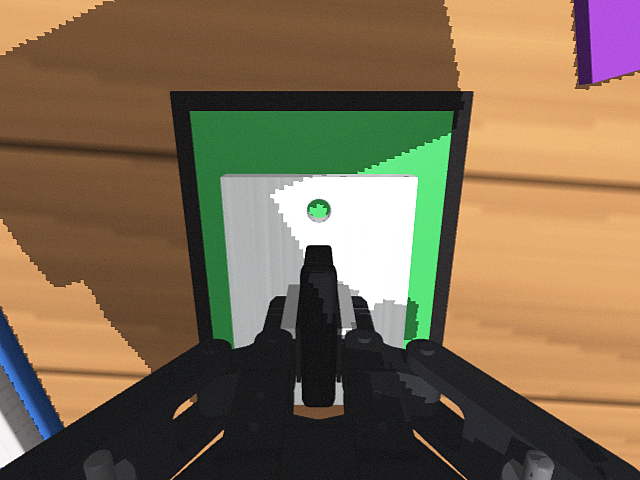

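move_arm([
  [[0, 0, -0.012, 0], [0, 0, -0.01, 0], [0, 0, -0.007, 0], [0, 0, -0.003, 0], [0, 0, 0, 0]],
])

```text
time_s: 22.7
position: [0.4616, 0.3081, 0.0297]
orientation: [[-0.069, 0.998, -0.001], [0.998, 0.069, -0.001], [-0.0, -0.001, -1.0]]
ft_force: [0.4, 0.4, -2.7]
finger_gap: 0.0125
```

move_arm([
  [[0, 0, 0, 0], [0, 0, -0.002, 0], [0, 0, -0.002, 0]],
])

```text
time_s: 23.0
position: [0.4624, 0.3084, 0.0267]
orientation: [[-0.069, 0.998, 0.001], [0.998, 0.069, 0.0], [0.0, 0.001, -1.0]]
ft_force: [-0.6, 0.4, -3.7]
finger_gap: 0.0129
```

move_arm([
  [[0, 0, -0.001, 0], [0, 0, -0.001, 0], [0, 0, 0, 0]],
])

```text
time_s: 23.3
position: [0.4621, 0.3083, 0.0243]
orientation: [[-0.069, 0.998, -0.0], [0.998, 0.069, -0.0], [-0.0, -0.0, -1.0]]
ft_force: [-0.5, -0.0, -2.6]
finger_gap: 0.0127
```

move_arm([
  [[0, 0, -0.0006, 0], [0, 0, 0, 0]],
])

```text
time_s: 23.5
position: [0.4622, 0.3083, 0.0241]
orientation: [[-0.069, 0.998, 0.0], [0.998, 0.069, 0.0], [0.0, 0.0, -1.0]]
ft_force: [-0.8, -0.2, 1.0]
finger_gap: 0.0123
```

move_arm([
  [[0, 0, -0.0006, 0], [0, 0, 0, 0]],
])

```text
time_s: 23.7
position: [0.4622, 0.3083, 0.0241]
orientation: [[-0.069, 0.998, 0.0], [0.998, 0.069, 0.0], [0.0, 0.001, -1.0]]
ft_force: [-4.3, -2.5, 10.2]
finger_gap: 0.013
```

move_arm([
  [[0, 0, 0.0008, 0], [0, 0, 0, 0]],
])

```text
time_s: 23.9
position: [0.4623, 0.3084, 0.0241]
orientation: [[-0.069, 0.998, 0.0], [0.998, 0.069, 0.0], [0.0, 0.0, -1.0]]
ft_force: [-0.7, -0.1, 1.3]
finger_gap: 0.0124
```

move_arm([
  [[0, 0, 0, 0], [0, 0, 0, 0], [0, 0, 0, 0], [0, 0, 0, 0]],
], grip=0.55)

```text
time_s: 24.3
position: [0.4623, 0.3084, 0.0241]
orientation: [[-0.069, 0.998, 0.0], [0.998, 0.069, 0.0], [0.0, 0.0, -1.0]]
ft_force: [0.3, -0.4, -0.6]
finger_gap: 0.0468
```

move_arm([
  [[0, 0, 0.01, 0], [0, 0, 0.02, 0], [0, 0, 0.04, 0], [0, 0, 0.05, 0], [0, 0, 0.05, 0]],
])

```text
time_s: 24.8
position: [0.4616, 0.3081, 0.1965]
orientation: [[-0.069, 0.998, -0.0], [0.998, 0.069, -0.0], [-0.0, -0.0, -1.0]]
ft_force: [1.2, 0.9, -0.0]
finger_gap: 0.0469
```

move_arm([
  [[-0.03, 0, 0.04, 0], [-0.04, 0.02, 0.02, 0], [-0.04, 0.03, 0, 0], [-0.04, 0.03, 0, 0], [0, 0, 0, 0]],
])

```text
time_s: 25.3
position: [0.3077, 0.3908, 0.2553]
orientation: [[-0.075, 0.997, -0.001], [0.997, 0.075, 0.002], [0.002, -0.0, -1.0]]
ft_force: [0.2, -0.9, -0.4]
finger_gap: 0.0474
```

```bash
python3 - <<'E'
from h import *
st(); p,d=shot("scene","s13"); p,d=shot("top","t13"); cv2.imwrite("pics/t13c.png",cv2.resize(p[150:330,150:480],None,fx=2.4,fy=2.4,interpolation=cv2.INTER_CUBIC))
E
```

```text
t 25.3 pos [0.3077, 0.3908, 0.2553] yaw x-axis 94.28 F [0.2, -0.9, -0.4] gap 0.0474
```

View pics/s13.png

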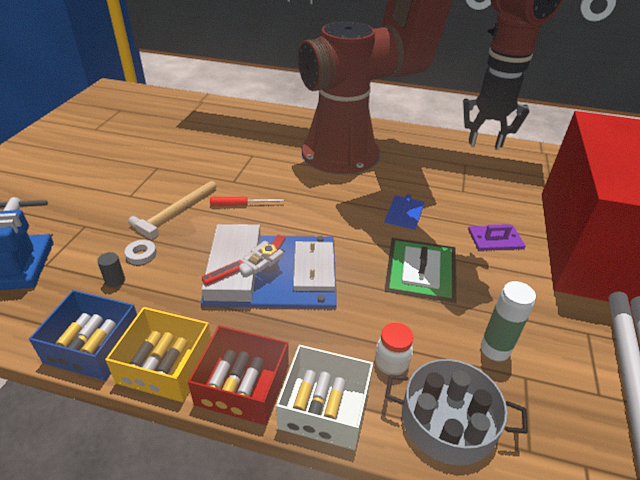

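View pics/t13c.png

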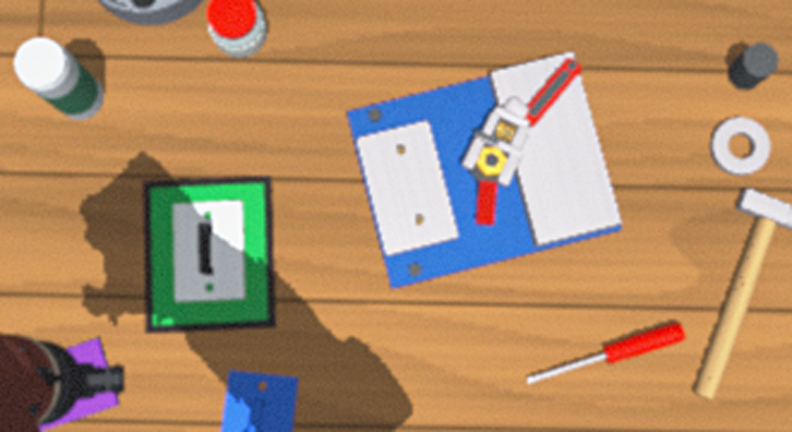

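```bash
python3 -c "
from h import *
st(); print(job_done()); st()"
```

```text
t 25.4 pos [0.3113, 0.3889, 0.2549] yaw x-axis 94.12 F [1.0, 0.5, -0.6] gap 0.047
the job is handed in; nothing more can be done
None
the job is handed in; nothing more can be done
```

The job is finished and handed in at 25.4 s of the 72 s allowed.

- **Worm:** I rolled it closed in seven strokes and added an eighth as a check. The drag rose from about 4 N to 9–12 N with the fingertip slipping, and the wrench handle had squared itself to within about 1° of the nut's flats.
- **Nut:** I pushed only the wrench handle, with about 3 N, to an estimated clamp angle of 1.2 rad. The last pictures show the toe well clear of the plate's place and the wrench still lying on the nut.
- **Plate:** I lifted it level, straight up off the dowels. It lies upright on the green mat, aligned with it and about 3–5 mm from the middle in the top camera picture. The other things on the bench look undisturbed.

**Checks that failed or disagreed:**
- **Fingertip force on the worm:** it briefly reached 40 N and 67 N on two lowerings, above the 6–15 N intended. These were the fingertips rather than the gripper's body, and below the 120 N wrist limit.
- **Drag on the worm:** one of the late strokes showed only 3.6 N. The next stroke, pressed harder, again showed 7–12 N, so I took the jaws as snug.
- **Camera positions:** the wrist camera's readings for the nut and plate differed by up to 5 mm between views, so I set the grasp from a close-up.

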